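# Find the concealed catch of the archive case

## Task

Open the blue document case: one of the four look-alike flush pads in its front deck is the concealed catch, the other three are blind. Feel across the pads with the fingertips, pressing each until you find the one that gives, and press it fully home so that the lid springs open; then take the hand clear and leave the lid standing open. Nothing is to be picked up, and the stamp, jar and tape roll stay where they are.

Things in the scene. Friction and masses are not known exactly. Their poses are not given: they have to be found in the camera images.
- case: blue steel document case, 300 mm deep (x) x 360 mm wide (y) x 90 mm high, fixed to the work surface. Origin: centre of its underside; x points from the front deck to the lid hinge, away from the robot; z up. The front 110 mm of its top is a flat aluminium deck (top 90 mm up) with a row of four dark square pads, 95 mm in front of the origin (at x = -95 mm) and at y = +105, +35, -35 and -105 mm. The rest of the top is the lid, flush with the deck when shut.
- pad1 (a point): centre of the top face of pad 1 of the four dark steel pads in the case's aluminium front deck (pad1 is the leftmost seen from the robot, +y side; pad4 the rightmost). Each pad is 51 x 51 mm, in a 55 mm square well, its top face 2 mm below the deck around it. x axis points across the deck to the lid, y along the row, z up.
- pad2 (a point): centre of the top face of pad 2 of the four dark steel pads in the case's aluminium front deck (pad1 is the leftmost seen from the robot, +y side; pad4 the rightmost). Each pad is 51 x 51 mm, in a 55 mm square well, its top face 2 mm below the deck around it. x axis points across the deck to the lid, y along the row, z up.
- pad3 (a point): centre of the top face of pad 3 of the four dark steel pads in the case's aluminium front deck (pad1 is the leftmost seen from the robot, +y side; pad4 the rightmost). Each pad is 51 x 51 mm, in a 55 mm square well, its top face 2 mm below the deck around it. x axis points across the deck to the lid, y along the row, z up.
- pad4 (a point): centre of the top face of pad 4 of the four dark steel pads in the case's aluminium front deck (pad1 is the leftmost seen from the robot, +y side; pad4 the rightmost). Each pad is 51 x 51 mm, in a 55 mm square well, its top face 2 mm below the deck around it. x axis points across the deck to the lid, y along the row, z up.
- release (a joint): travel of the live pad, m: 0 at rest, 0.006 pressed fully home (stop). It moves straight down against a spring, about 2.5 N to start and 5 N fully home, draws the lid's bolt after about 4 to 4.5 mm, and springs back when let go. Which of the four pads it is differs from run to run and cannot be seen; the other three are rigid.
- lid (a joint): angle of the blue lid, rad: 0 shut and flush, 1.2 fully open. The lid is hinged along the case's far edge, reaches 186 mm towards the robot, and its near edge lies 57 mm beyond the row of pad centres. Held by the bolt; once this is drawn a spring swings it up and away from the robot in about 1 s and holds it there.
- stamp: loose bystander: wooden hand stamp, base 30 x 55 mm, 72 mm high, on the work surface beside the case on its +y side; origin at the centre of its underside.
- jar: loose bystander: jar with yellow cap, 48 mm across, 65 mm high, beside the case on its -y side; origin at the centre of its underside.
- tape: loose bystander: yellow tape roll lying flat, 72 mm across, 24 mm high, in front of the case; origin at the centre of its underside.

How it is judged (in metres and radians):
On the way, in this order (a step that is already met when the one before it is completed fails the run):
1. the live pad is pressed in (beyond 3 mm) with the lid not yet open (value of joint release above 0.003 m and value of joint lid below 0.3 rad).
2. the lid springs open (beyond 1 rad) (value of joint lid above 1 rad), for 0.2 s.
At the end, for the whole second after the job is handed in: The lid stands open (more than 1.0 rad) and still, the live pad has sprung back to within 1.5 mm of rest, and the stamp, jar and tape roll stand within 25 mm of where they were, not tipped beyond 0.3 rad (value of joint lid above 1 rad and velocity of joint lid below 0.1 rad/s and value of joint release below 0.0015 m and distance of each of stamp, jar, tape from where it was at the start of the episode below 0.025 m and angle between each of stamp, jar, tape's own z axis and vertical below 0.3 rad); the robot touches nothing.
It fails at once if the stamp is moved by more than 25 mm, lifted or carried (distance of stamp from where it was at the start of the episode above 0.025 m or height (world z) of stamp above 0.015 m).
It fails at once if the jar is moved by more than 25 mm, lifted or carried (distance of jar from where it was at the start of the episode above 0.025 m or height (world z) of jar above 0.015 m).
It fails at once if the tape is moved by more than 25 mm, lifted or carried (distance of tape from where it was at the start of the episode above 0.025 m or height (world z) of tape above 0.015 m).
It also fails if it takes over 48 s, if anything falls off the work surface, if the arm or the gripper's body presses on something with over 40 N, if the wrist force passes 120 N, or if a joint passes its speed limit or range.

## Robot

A 6-joint arm with a two-finger parallel gripper is mounted at the origin on the work surface. World frame = base frame: x ahead of the robot, y to its left, z up, the work surface at z = 0. Lengths are in mm, angles in degrees, forces in N, time in s.
With the tool pointing down it reaches from about 350 to 850 mm from the base axis. Payload 8.1 kg.
Tool frame: the origin (TCP) lies midway between the tips of the shut fingers; the grasp point (between the pads) lies 19 mm behind it; z points along the fingers, y is the line along which they close (so a half turn about z gives the same grasp; the last joint's range is limited). The gripper opens to 85 mm and grips with 20 to 120 N. Pads are 22 mm wide; open, the fingers measure 114 mm over their backs; the gripper's body (76 mm by 85 mm) begins 54 mm behind the grasp point. The pads swing forward as they close: fully open they stand 13 mm farther back than shut.
Start: joints at [58.591, 7.471, 85.268, -0, 87.261, -4.893], TCP at [267.854, 536.898, 231.292] pointing down, gripper open.
Joint ranges: [-169.43, 169.43], [-51.17, 129.36], [1.28, 143.12], [-76.62, 256.62], [0, 156.53], [-152.29, 152.29]. Speed limits (degrees/s): [136.94, 136.94, 159.86, 180, 180, 180].

## Interface

Orientations are given as [roll, pitch, yaw] about the fixed x, y, z axes, in that order (R = Rz(yaw) Ry(pitch) Rx(roll)).
In Python, from bench import r gives the robot as it stands. The module is installed in compiled form; this text tells all that it offers.
- The arm moves only by the tool jog_arm, never from a script. Its argument "rows" is a list of rows, each a list of 2 entries, a list of its own where there are three numbers: the shift along the tool's x, y, z in mm, then the turn, a rotation vector about the tool's x, y, z in rad. A call has 1 to 10 rows; each row is the pose to reach, as a shift and turn from the pose commanded when the call began, along the tool's axes at that moment; what a row does not reach only later rows make up. A row lasts 1/10 s, in which the tool goes at most 50 mm and 8.59 degrees, less where a joint would pass 70% of its speed; a pose out of reach is approached as far as the arm can. A call with a gripper value outside its range is refused whole. "grip" is the finger opening in mm, from 0 to 85.4, set as the call begins (left out, the last holds). The fingers move at their own pace and stop on an object; "force" is the grip in N (left out, the last holds). Time passes only in rows, so rows that repeat a pose let the fingers close. It gives the time, the measured TCP pose, the force, the opening and the grip force at its end, in the units of the state.
- r.sense(): the state, without advancing time (a new reading comes with each control period).
- r.snapshot(name): name is "scene" or "top" or "wrist"; returns (picture, depth): 400x640x3 uint8, blue, green, red; 400x640 float32, mm along the optical axis (not along the pixel's ray), 0 where there is no reading.
- r.camera_params(name): a dict with "fx", "fy", "cx", "cy" (pixels), "pose" (4x4, takes a point from camera to world coordinates); the wrist camera has in their place "tool_from_camera" (4x4, takes a point from camera to tool coordinates, whose origin is the TCP and whose axes are the flange's). Camera axes: x right, y down, z forward; pixel columns grow to the right and rows downward; lengths in mm; the calibration is good to about 2 mm. A picture is of the moment at which its call begins: read the wrist's pose just before it. camera_params takes no time and is no camera call.
- r.hand_in(): hands the job in; it is judged then, once.
The state is a dict: "time": time; "joint_pos": joint angles; "qd": joint speeds; "joint_efforts": joint torques, N m; "tool_pos": TCP position; "tcp_rot": TCP orientation; "ft_force": force on the tool from outside, world axes, zero at the start; "wrist_torque": the same for the moment, N m; "finger_gap": finger opening in mm; "grip_force": force on a finger pad.
Only numpy, scipy, OpenCV 4.12 (cv2) and the standard library are available. Lean on these libraries where they do the work, as an engineer would, in place of code of your own. Each camera call takes 0.05 s, during which the arm holds its last target. There are 200 camera calls.

## Working session

There is one attempt and no reset: what is moved stays moved. The work goes in short steps, Python scripts to look and compute and a tool call to move; the robot and the scene stay as the last step left them, time stands still between calls to the robot, and variables do not carry over. Pictures are saved under pics/ and viewed, at most 10 in all, crops included, and the job is handed in when it is done.

Besides the shell and the picture viewer there is one more tool, called after ">>>" as name(argument=value, ...) on one line, values as JSON. jog_arm: Moves the arm, as the interface text tells. Its arguments: {"type":"object","properties":{"rows":{"type":"array"},"grip":{"type":"number"},"force":{"type":"number"}},"required":["rows"]}

```bash
mkdir -p pics; python3 - <<'E'
from bench import r
import cv2,numpy as np
s=r.sense();print(s)
for n in("scene","top"):
    im,d=r.snapshot(n);cv2.imwrite(f"pics/{n}.png",im);np.savez(f"{n}.npz",im=im,d=d)
    p=r.camera_params(n);print(n,p)
E
```

```text
{'time': 0.0, 'joint_pos': array([ 5.85918587e+01,  7.51442820e+00,  8.53295117e+01,  1.19962768e-04,
        8.72607553e+01, -4.89192607e+00]), 'qd': array([ 0.08098596,  0.01346951,  0.0456856 ,  0.02932511, -0.008468  ,
        0.02684501]), 'joint_efforts': array([-4.88066271e-04, -5.69439912e+01, -5.00522482e+01, -5.85754351e-04,
        1.57836353e-02,  3.76346421e-06]), 'tool_pos': array([267.5545245 , 536.4339846 , 230.24928315]), 'tcp_rot': array([-1.79895696e+02, -9.04741468e-03,  1.53483771e+02]), 'ft_force': array([-0.32479779,  0.40881637,  0.3003342 ]), 'wrist_torque': array([-0.01740117, -0.0364518 ,  0.02800979]), 'grip_force': 0.0, 'finger_gap': 85.51365648577419}
scene {'fx': 393.2523678941973, 'fy': 393.2523678941973, 'cx': 317.9675260037453, 'cy': 199.7221534936727, 'pose': array([[ 5.94084609e-01,  6.48800766e-01, -4.75521865e-01,
         9.74555590e+02],
       [ 8.04293623e-01, -4.69372804e-01,  3.64418631e-01,
        -2.80432562e+02],
       [ 1.32380559e-02, -5.98954703e-01, -8.00673477e-01,
         7.26931292e+02],
       [ 0.00000000e+00,  0.00000000e+00,  0.00000000e+00,
         1.00000000e+00]])}
top {'fx': 443.79162051272823, 'fy': 443.79162051272823, 'cx': 307.2795981648622, 'cy': 199.56399559863593, 'pose': array([[ 8.31121826e-03, -9.90181346e-01,  1.39541487e-01,
         4.35556355e+02],
       [-9.99739546e-01, -1.11941577e-02, -1.98879388e-02,
         2.45438341e+01],
       [ 2.12547154e-02, -1.39339850e-01, -9.90016486e-01,
         1.10728649e+03],
       [ 0.00000000e+00,  0.00000000e+00,  0.00000000e+00,
         1.00000000e+00]])}
```

View pics/top.png

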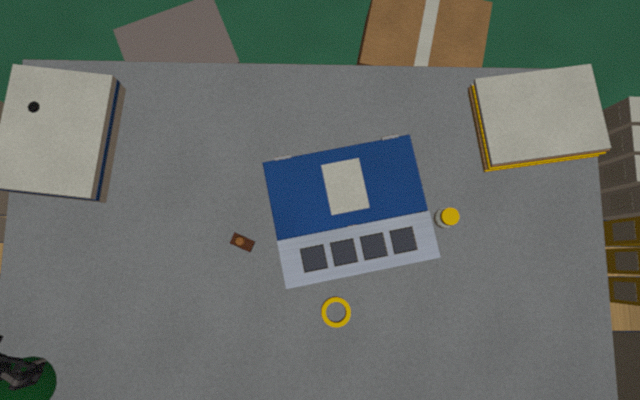

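View pics/scene.png

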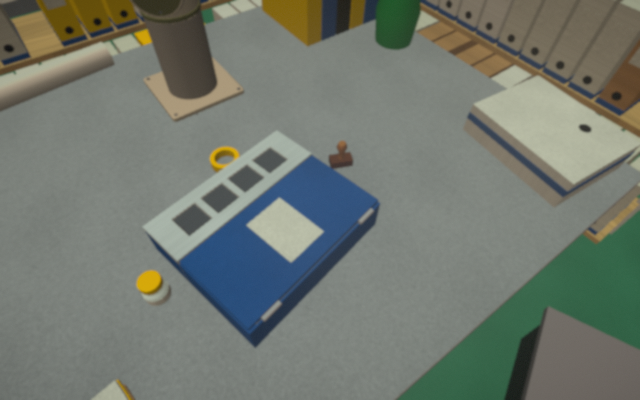

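The top view shows the four dark pads at about (314,258), (343,252), (373,246) and (403,240). The stamp is at (242,242), the tape at (336,312) and the jar at (449,217). In the scene view, pads 1 to 4 run from (270,160) to (192,220). I'll mask the pads in both views and triangulate.

```bash
python3 - <<'E'
from bench import r
import cv2,numpy as np
from scipy.spatial.transform import Rotation as R
C={};P={}
for n,box in(("top",(295,220,425,280)),("scene",(160,140,300,245))):
    im=np.load(n+".npz")["im"];p=r.camera_params(n);x0,y0,x1,y1=box
    m=np.zeros(im.shape[:2],np.uint8);m[y0:y1,x0:x1]=(im[y0:y1,x0:x1].max(2)<95)*255
    k,l,st,c=cv2.connectedComponentsWithStats(m)
    q=[c[i] for i in range(1,k) if 250<st[i,4]<1500]
    q.sort(key=lambda a:a[0] if n=="top" else -a[0]);print(n,np.round(q,1),st[1:,4])
    C[n]=np.array(q)
    K=np.array([[p["fx"],0,p["cx"]],[0,p["fy"],p["cy"]],[0,0,1]]);P[n]=K@np.linalg.inv(p["pose"])[:3]
X=cv2.triangulatePoints(P["top"],P["scene"],C["top"].T,C["scene"].T);X=(X[:3]/X[3]).T
print(np.round(X,1))
d=X[0]-X[3];yaw=np.degrees(np.arctan2(-d[0],d[1]));print("yaw",yaw,np.linalg.norm(d))
E
```

```text
top [[313.3 258. ]
 [343.3 251.9]
 [373.1 245.9]
 [402.8 239.9]] [542 549 556 563]
scene [[269.4 160. ]
 [245.4 178.2]
 [219.5 197.9]
 [191.3 219.1]] [347 406 469 540]
[[ 444.9  -11.    87.3]
 [ 459.3  -79.6   87.2]
 [ 473.5 -148.2   87. ]
 [ 487.9 -217.    86.9]]
yaw 11.78459717021747 210.51411968943142
```

>>> jog_arm(rows=[[[-40,-41,6],[0,0,0.1]],[[-80,-82,12],[0,0,0.22]],[[-120,-123,18],[0,0,0.35]],[[-150,-153,24],[0,0,0.48]],[[-180,-184,30],[0,0,0.6]],[[-210,-215,36],[0,0,0.7]],[[-240,-246,42],[0,0,0.8]],[[-270,-276,48],[0,0,0.9]],[[-300,-307,54],[0,0,0.902]],[[-330,-338,60],[0,0,0.902]]], grip=0)

```text
time: 1.1
tool_pos: [412.2, 85.4, 170.9]
tcp_rot: [180.0, -0.0, 101.8]
ft_force: [0.9, -0.1, 0.1]
finger_gap: -0.0
grip_force: 0.0
```

>>> jog_arm(rows=[[[-35,4,10],[0,0,0]],[[-70,8,25],[0,0,0]],[[-100,12,40],[0,0,0]],[[-100,12,50],[0,0,0]],[[-100,12,50],[0,0,0]],[[-100,12,50],[0,0,0]]])

```text
time: 1.7
tool_pos: [443.9, -7.5, 121.2]
tcp_rot: [-180.0, -0.0, 101.8]
ft_force: [-0.4, 0.5, -0.3]
finger_gap: -0.3
grip_force: 0.0
```

```bash
python3 - <<'E'
from bench import r
import cv2
s=r.sense();print(s["tool_pos"],s["tcp_rot"],s["ft_force"])
im,d=r.snapshot("wrist");cv2.imwrite("pics/w1.png",im)
p=r.camera_params("wrist");print(p)
E
```

```text
[443.94928126  -7.49978924 121.16079833] [-1.79950327e+02 -4.16271809e-02  1.01826299e+02] [-0.36693108  0.46019266 -0.29586244]
{'fx': 335.6128160953222, 'fy': 335.6128160953222, 'cx': 323.4261242931627, 'cy': 196.24521024408034, 'tool_from_camera': array([[-2.94598541e-04, -9.55358490e-01, -2.95448928e-01,
         7.52522494e+01],
       [ 9.99999879e-01, -1.65228360e-04, -4.62842054e-04,
         1.41103219e+00],
       [ 3.93363544e-04, -2.95449029e-01,  9.55358423e-01,
        -1.43395203e+02],
       [ 0.00000000e+00,  0.00000000e+00,  0.00000000e+00,
         1.00000000e+00]])}
```

View pics/w1.png

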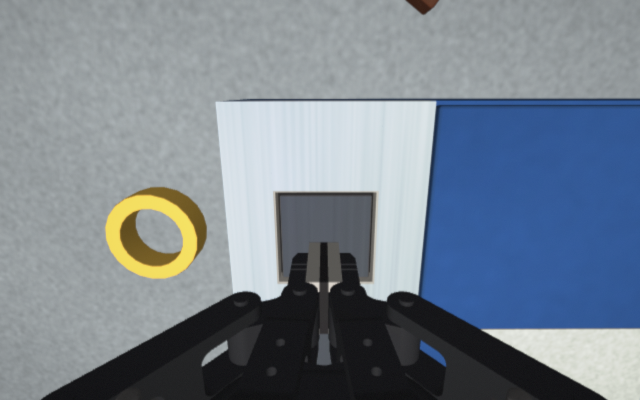

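The fingertips at (325,245) are over pad 1, whose outline runs (278–373, 192–280). I'll descend until they just touch.

>>> jog_arm(rows=[[[-3.5,0,10],[0,0,0]],[[-3.5,0,20],[0,0,0]],[[-3.5,0,27],[0,0,0]],[[-3.5,0,29],[0,0,0]],[[-3.5,0,30],[0,0,0]],[[-3.5,0,31],[0,0,0]],[[-3.5,0,31],[0,0,0]]])

```text
time: 2.45
tool_pos: [445.3, -11.8, 90.5]
tcp_rot: [180.0, 0.0, 101.8]
ft_force: [0.1, 0.3, -0.3]
finger_gap: 0.1
grip_force: 0.0
```

>>> jog_arm(rows=[[[0,0,1],[0,0,0]],[[0,0,2],[0,0,0]],[[0,0,3],[0,0,0]],[[0,0,3.5],[0,0,0]],[[0,0,3.5],[0,0,0]]])

```text
time: 2.95
tool_pos: [445.3, -11.8, 87.1]
tcp_rot: [180.0, 0.0, 101.8]
ft_force: [-1.4, 0.3, 4.4]
finger_gap: -0.2
grip_force: 1.7
```

>>> jog_arm(rows=[[[0,0,0.5],[0,0,0]],[[0,0,1],[0,0,0]],[[0,0,1],[0,0,0]]])

```text
time: 3.25
tool_pos: [445.3, -11.8, 85.9]
tcp_rot: [180.0, 0.0, 101.8]
ft_force: [-1.1, -0.4, 4.3]
finger_gap: -0.2
grip_force: 2.0
```

The tip went 1.2 mm lower with no rise in force, so pad 1 seems to give. I'll press on.

>>> jog_arm(rows=[[[0,0,1],[0,0,0]],[[0,0,2],[0,0,0]],[[0,0,3],[0,0,0]],[[0,0,3],[0,0,0]]])

```text
time: 3.65
tool_pos: [445.3, -11.8, 82.7]
tcp_rot: [180.0, 0.0, 101.8]
ft_force: [0.1, -1.1, 3.7]
finger_gap: 0.0
grip_force: 2.0
```

>>> jog_arm(rows=[[[0,0,0.7],[0,0,0]],[[0,0,1.2],[0,0,0]],[[0,0,1.7],[0,0,0]],[[0,0,1.7],[0,0,0]]])

```text
time: 4.05
tool_pos: [445.4, -11.8, 82.0]
tcp_rot: [180.0, 0.0, 101.8]
ft_force: [-3.2, 0.3, 12.0]
finger_gap: -0.1
grip_force: 6.1
```

The tip has stopped at z = 82 mm and the force has jumped to 12 N, so the pad is home on its stop. Next I'll withdraw up and back.

>>> jog_arm(rows=[[[0,0,0],[0,0,0]],[[0,0,-10],[0,0,0]],[[0,0,-30],[0,0,0]],[[0,-10,-60],[0,0,0]],[[0,-30,-90],[0,0,0]],[[20,-50,-120],[0,0,0]],[[60,-60,-140],[0,0,0]],[[100,-60,-150],[0,0,0]],[[140,-60,-150],[0,0,0]],[[140,-60,-150],[0,0,0]]])

```text
time: 5.05
tool_pos: [356.5, 116.8, 231.5]
tcp_rot: [180.0, -0.1, 102.1]
ft_force: [-0.1, -0.1, -0.1]
finger_gap: 0.1
grip_force: 0.0
```

>>> jog_arm(rows=[[[0,0,0],[0,0,0]],[[0,0,0],[0,0,0]],[[0,0,0],[0,0,0]],[[0,0,0],[0,0,0]],[[0,0,0],[0,0,0]],[[0,0,0],[0,0,0]],[[0,0,0],[0,0,0]],[[0,0,0],[0,0,0]]])

```text
time: 5.85
tool_pos: [357.8, 112.9, 231.1]
tcp_rot: [180.0, 0.0, 101.8]
ft_force: [0.2, 0.1, 0.3]
finger_gap: 0.0
grip_force: 0.0
```

```bash
python3 - <<'E'
from bench import r
import cv2
im,d=r.snapshot("scene");cv2.imwrite("pics/s2.png",im)
s=r.sense();print(s["time"],s["tool_pos"],s["ft_force"])
E
```

```text
5.9 [357.78735049 112.99817773 231.08695885] [0.15680618 0.81159122 0.86389825]
```

View pics/s2.png

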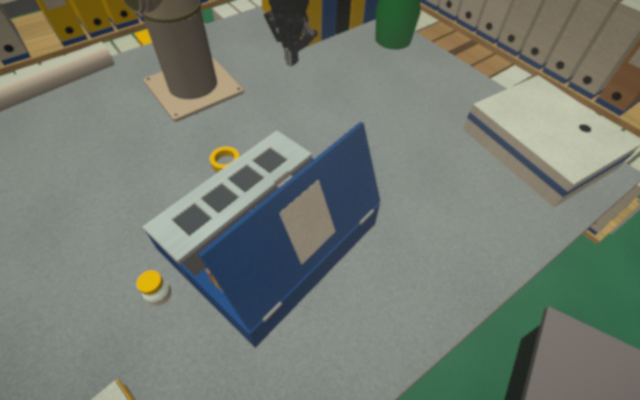

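The lid stands raised, with its free edge from (203,258) to (362,125). The jar (151,286) and tape (224,157) have not moved. The stamp is now hidden behind the lid, so I'll check it from the top view and measure the lid angle from depth.

>>> jog_arm(rows=[[[0,0,0],[0,0,0]],[[0,0,0],[0,0,0]],[[0,0,0],[0,0,0]],[[0,0,0],[0,0,0]],[[0,0,0],[0,0,0]]])

```text
time: 6.4
tool_pos: [357.8, 113.1, 231.1]
tcp_rot: [180.0, -0.0, 101.8]
ft_force: [-0.5, -0.1, 0.2]
finger_gap: 0.1
grip_force: 0.0
```

```bash
python3 - <<'E'
from bench import r
import cv2,numpy as np
im,d=r.snapshot("scene");p=r.camera_params("scene")
a=cv2.imread("pics/s2.png");print("change",(cv2.absdiff(a,im)[110:340,140:390].max(2)>40).sum())
m=np.zeros(d.shape,np.uint8);cv2.fillPoly(m,[np.array([[345,160],[360,145],[370,195],[265,290],[225,265]])],1)
v,u=np.nonzero(m&(d>0));z=d[v,u];c=np.c_[(u-p["cx"])*z/p["fx"],(v-p["cy"])*z/p["fy"],z]
X=c@p["pose"][:3,:3].T+p["pose"][:3,3];U,S,V=np.linalg.svd(X-X.mean(0),full_matrices=False)
print("lid angle",np.arccos(abs(V[2][2])),"rms",S[2]/len(X)**.5)
t0=np.load("top.npz")["im"];t,_=r.snapshot("top");cv2.imwrite("pics/t2.png",t)
for n,(x,y) in dict(stamp=(242,242),jar=(449,217),tape=(336,312)).items():
    print(n,(cv2.absdiff(t0,t)[y-22:y+22,x-15:x+22].max(2)>40).sum())
E
```

```text
change 0
lid angle 1.2013985804622282 rms 0.7870527761683008
stamp 0
jar 0
tape 0
```

```bash
python3 -c "
from bench import r
print(r.hand_in())"
```

```text
the job is handed in; nothing more can be done
None
```

Pad 1 was the live catch; I pressed it fully home, the lid sprang open and stands still at about 1.20 rad, the hand is clear, and the stamp, jar and tape have not moved; the job is handed in, with no verdict returned.

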